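# Put the barista's tools back in their holders

## Task

Tidy the coffee bar by putting four things back into their wooden holders: stand the tamper upright on its foot in the larger round dish, stand the jigger upright in the smaller round dish, lay the brush along the long narrow tray, and lay the timer, face up and square to the sides, in the nearly square tray. Each must sit on its holder's floor, well inside the rim; do not tip over the tamper or jigger on the way, and leave the black distribution tool and the black levelling tin where they stand.

Things in the scene. Friction and masses are not known exactly. Their poses are not given: they have to be found in the camera images.
- tamper_center (a point): The tamper: flat round steel foot 58 mm across and 30 mm high with an upright black pear-shaped knob above it up to 38 mm thick (widest about 85 mm above the underside); 106 mm tall in all, 0.3 to 0.7 kg. It stands on its foot on the worktop; the knob is gripped. This point is on its axis, 53 mm above its underside; z points up along the axis.
- jigger_center (a point): The jigger: black double measuring cone, 45 mm across at both ends and narrow at the waist, 90 mm tall, about 0.09 kg. To touch, it behaves as a plain upright cylinder 45 mm across all the way up. It stands upright on the worktop. This point is on its axis half-way up (45 mm above its underside); z points up along the axis.
- brush_center (a point): The counter brush: flat wooden brush lying on its broad side, 142 mm long (along its own x axis), 10 mm thick, about 0.035 kg. The broad bristle head, 34 mm wide, takes the half from x = -71 to -14 mm; the narrow handle, 14 mm wide, runs from there to x = +71 mm; it can be gripped across the handle close to the middle. It lies on the worktop. This point is the middle of its length, 5 mm above its underside; z points up.
- timer_center (a point): The kitchen timer: small white box with a display and three buttons, lying flat, 62 mm (its own x) by 68 mm (own y), 21 mm high (the solid part that fingers meet is 18 mm high), about 0.06 kg. It lies on the worktop. This point is its centre, 10.5 mm above its underside; z points up.
- tamper_well_floor (a point): The larger round dish, the tamper's holder: pocket 80 mm across, 98 mm outside. Fixed on the worktop, of wood with a thin black rubber floor 6 mm above the worktop; rim top 14 mm above the worktop. This point is the centre of that floor; z points up.
- jigger_well_floor (a point): The smaller round dish, the jigger's holder: pocket 64 mm across, 82 mm outside. Fixed on the worktop, of wood with a thin black rubber floor 6 mm above the worktop; rim top 14 mm above the worktop. This point is the centre of that floor; z points up.
- brush_tray_floor (a point): The long narrow tray, the brush's holder: pocket 162 mm (its own x) by 54 mm (own y), 180 by 72 mm outside. Fixed on the worktop, of wood with a thin black rubber floor 6 mm above the worktop; rim top 14 mm above the worktop. This point is the centre of that floor; its x axis runs along the tray's length, z up. The rim stands only round the corners: in the middle of each long side it is missing over 82 mm, level with the floor, so that fingers can pass.
- timer_tray_floor (a point): The nearly square tray, the timer's holder: pocket 80 mm (its own x) by 86 mm (own y), 98 by 104 mm outside. Fixed on the worktop, of wood with a thin black rubber floor 6 mm above the worktop; rim top 14 mm above the worktop. This point is the centre of that floor; its axes run along its sides, z up. The rim stands only round the corners: in the middle of every side it is missing over 58 mm, level with the floor, so that fingers can pass.
- distributor_center (a point): Bystander, to be left alone: the distribution tool, a low black puck with a wider upper part, 67 mm across, 38 mm high, loose on the worktop. This point is its centre, 19 mm above its underside.
- leveller_center (a point): Bystander, to be left alone: the levelling tin, a black drum 82 mm across, 68 mm high, loose on the worktop. This point is its centre, 34 mm above its underside.
Not all that is in view belongs to the job. What is shaped like the part that bears jigger_center but pink or yellow is not meant.

How it is judged:
At the end, for the whole second after the job is handed in: Each thing on its own holder's floor (within 4 mm), tilt below 0.12 rad, centred within 13 mm (tamper, jigger) or 15 mm (brush, timer); brush along its tray, timer square to its tray, within 0.2 rad; distribution tool and levelling tin within 20 mm of where they began (horizontal distance between tamper_center and tamper_well_floor below 0.013 m and z of tamper_center in the frame of tamper_well_floor between 0.049 and 0.057 m and angle between each of tamper_center, jigger_center, brush_center, timer_center's own z axis and vertical below 0.12 rad and horizontal distance between jigger_center and jigger_well_floor below 0.013 m and z of jigger_center in the frame of jigger_well_floor between 0.041 and 0.049 m and horizontal distance between brush_center and brush_tray_floor below 0.015 m and z of brush_center in the frame of brush_tray_floor between 0.001 and 0.009 m and angle between the x axis of brush_center and the x axis of brush_tray_floor, either way round below 0.2 rad and horizontal distance between timer_center and timer_tray_floor below 0.015 m and z of timer_center in the frame of timer_tray_floor between 0.0065 and 0.0145 m and (angle between the x axis of timer_center and the x axis of timer_tray_floor, either way round below 0.2 rad or angle between the x axis of timer_center and the y axis of timer_tray_floor, either way round below 0.2 rad) and distance of each of distributor_center, leveller_center from where it was at the start of the episode below 0.02 m); the robot touches nothing.
It fails at once if the distribution tool is shifted by more than 20 mm (distance of distributor_center from where it was at the start of the episode above 0.02 m).
It fails at once if the levelling tin is shifted by more than 20 mm (distance of leveller_center from where it was at the start of the episode above 0.02 m).
It fails at once if the tamper or the jigger is tipped by more than 40 degrees (angle between any of tamper_center, jigger_center's own z axis and vertical above 0.7 rad).
It also fails if it takes over 128 s, if anything falls off the work surface, if the arm or the gripper's body presses on something with over 40 N, if the wrist force passes 120 N, or if a joint passes its speed limit or range.

## Robot

A 6-joint arm with a two-finger parallel gripper is mounted at the origin on a cart in front of the work surface, level with it; the furniture and walls round the work are solid. World frame = base frame: x ahead of the robot, y to its left, z up, the work surface at z = 0. Lengths are in m, angles in rad, forces in N, time in s.
With the tool pointing down it reaches from about 0.325 to 0.9 m from the base axis. Payload 6.1 kg.
Tool frame: the origin (TCP) lies on the mounting face of the last link; the fingertips stand 182 mm ahead of it and the grasp point (between the pads) lies 164 mm ahead of it; z points along the fingers, y is the line along which they close (so a half turn about z gives the same grasp; the last joint's range is limited). The gripper opens to 87 mm and grips with 3 to 60 N. Pads are 19 mm wide; open, the fingers measure 117 mm over their backs; the gripper's body (75 mm by 190 mm) begins 51 mm behind the grasp point.
Start: joints at [1.058, 0.22, 1.526, -0, 1.395, -0.126], TCP at [0.236, 0.579, 0.405] pointing down, gripper open.
Joint ranges: [-2.98, 2.98], [-0.91, 2.08], [0.09, 2.57], [-1.24, 4.39], [0.2, 2.65], [-2.68, 2.68]. Speed limits (rad/s): [2.57, 2.57, 3.01, 3.14, 3.14, 3.14].

## Interface

Orientations are given as a unit quaternion [x, y, z, w].
In Python, from station import env gives the robot as it stands. The module is installed in compiled form; this text tells all that it offers.
- The arm moves only by the shell command python3 -m creep 'ROWS'. ROWS is JSON, a list that holds one entry, the list of rows, each a list of 7 numbers: the shift along the tool's x, y, z in mm, then the turn, a rotation vector about the tool's x, y, z in degrees, then the opening, from -1 (shut) to 1 (fully open), so that 0 is half open. In form: [[[dx, dy, dz, wx, wy, wz, grip], ...]]. A call has 1 to 20 rows; each row shifts and turns the commanded pose from where the row before left it, along the tool's axes as they then stand; what a row does not reach is not made up. A row lasts 1/10 s, in which the tool goes at most 50 mm and 8.59 degrees, less where a joint would pass 70% of its speed; a pose out of reach is approached as far as the arm can. A call is refused whole if a number of a shift passes 50 or a number of a turn 8.59, either way. A call with a gripper value outside its range is refused whole. The fingers move at their own pace and stop on an object; the grip force is fixed at half the most. Time passes only in rows, so rows that do not move let the fingers close. It gives the time, the measured TCP pose, the force, the opening and the grip force at its end, in the units of the state.
- env.read_state(): the state, without advancing time (a new reading comes with each control period).
- env.read_camera(name): name is "side" or "top" or "wrist"; returns the picture (384x512x3 uint8, red, green, blue); there is no depth.
- env.calibration(name): a dict with "fov_y" (degrees; the focal length in pixels is half the picture's height over the tangent of half this angle, whatever the lens; pixels are square), "cx", "cy" (the principal point, pixels), "extrinsics" (4x4, takes a point from camera to world coordinates). Camera axes: x right, y up, looking along -z (the intrinsics and any distortion apply to the point x, -y, -z); pixel columns grow to the right and rows downward; lengths in m; the calibration is good to about 2 mm. A picture is of the moment at which its call begins: read the wrist's pose just before it. calibration takes no time and is no camera call; for the wrist camera it gives the pose at the moment of the call.
- env.sign_off(): hands the job in; it is judged then, once.
The state is a dict: "clock": time; "joints": joint angles; "joint_vel": joint speeds; "joint_efforts": joint torques, N m; "tcp_pos": TCP position; "orientation": TCP orientation; "force": force on the tool from outside, world axes, zero at the start; "ft_torque": the same for the moment, N m; "width": finger opening in m; "finger_force": force on a finger pad.
Only numpy, scipy, OpenCV 4.12 (cv2) and the standard library are available. Lean on these libraries where they do the work, as an engineer would, in place of code of your own. Each camera call takes 0.05 s, during which the arm holds its last target. There are 200 camera calls.

## Working session

There is one attempt and no reset: what is moved stays moved. The work goes in short steps, Python scripts to look and compute and a shell command to move; the robot and the scene stay as the last step left them, time stands still between calls to the robot, and variables do not carry over. Pictures are saved under pics/ and viewed, at most 16 in all, crops included, and the job is handed in when it is done.

```bash
mkdir -p pics; python3 - <<'E'
from station import env
import cv2,numpy as np
s=env.read_state();print(s)
for n in("top","side","wrist"):
    c=env.calibration(n);print(n,{k:(np.round(v,4).tolist()) if k=='extrinsics' else v for k,v in c.items()})
    cv2.imwrite(f"pics/{n}0.png",env.read_camera(n)[...,::-1])
E
```

```text
{'clock': 0.0, 'joints': array([ 1.05787587e+00,  2.21244108e-01,  1.52759405e+00, -2.40356036e-06,
        1.39468398e+00, -1.26107488e-01]), 'joint_vel': array([ 1.51961879e-03, -8.67155322e-05,  9.36055673e-04, -5.62256955e-04,
       -1.02187179e-03,  5.66818241e-04]), 'joint_efforts': array([-2.23700292e-03, -4.94612074e+01, -3.87383580e+01,  6.95911213e-02,
        5.73146960e-02, -1.51158456e-04]), 'tcp_pos': array([0.23565359, 0.57859033, 0.4036348 ]), 'orientation': array([ 1.92202676e-01,  9.81354778e-01, -9.16284922e-04, -3.01906894e-04]), 'force': array([ 0.3446497 , -0.40648984,  0.74388048]), 'ft_torque': array([0.01632603, 0.02507302, 0.00940051]), 'finger_force': 0.0, 'width': 0.0866413455295425}
top {'fov_y': 56.53950230201037, 'cx': 253.37436543545687, 'cy': 193.37368536248303, 'extrinsics': [[-0.0164, 0.9946, -0.1028, 0.3558], [-0.9996, -0.0139, 0.0248, -0.0031], [0.0232, 0.1032, 0.9944, 1.2194], [0.0, 0.0, 0.0, 1.0]]}
side {'fov_y': 48.79569687424878, 'cx': 252.90486567531835, 'cy': 198.15012242538285, 'extrinsics': [[0.8752, 0.2139, -0.434, -0.0811], [-0.4838, 0.387, -0.785, -1.0366], [-0.0, 0.8969, 0.4422, 0.6373], [0.0, 0.0, 0.0, 1.0]]}
wrist {'fov_y': 62.86725659386471, 'cx': 257.59826716571627, 'cy': 190.5338223345299, 'extrinsics': [[0.3759, -0.8976, -0.2303, 0.1728], [0.9267, 0.3637, 0.0951, 0.6035], [-0.0016, -0.2492, 0.9685, 0.3838], [0.0, 0.0, 0.0, 1.0]]}
```

View pics/top0.png

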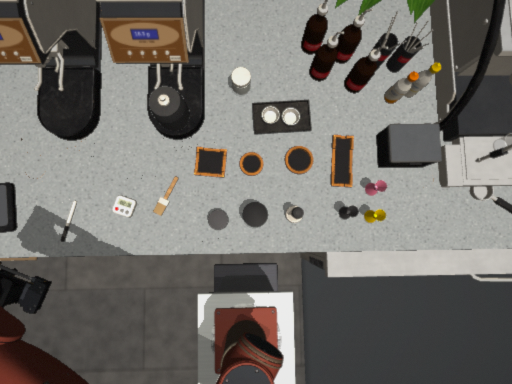

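View pics/side0.png

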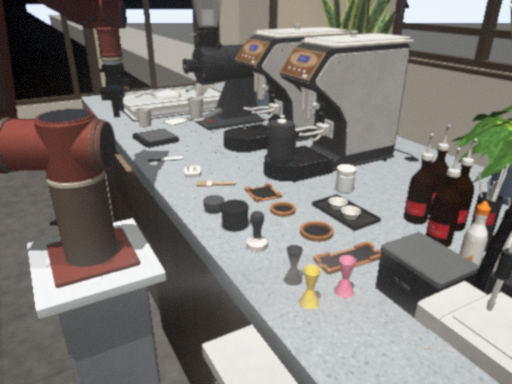

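Top view: the timer is at (124,207), brush (167,196), distribution tool (218,219), levelling tin (255,214) and tamper (295,213). The black jigger is at (348,212), with pink (375,187) and yellow (375,216) look-alikes that I will leave alone. The holders are the timer tray (211,162), small dish (251,163), large dish (299,160) and long tray (342,161). The side view confirms the black jigger stands at (294,265).

```bash
cat > h.py <<'E'
from station import env
import cv2,numpy as np
from scipy.spatial.transform import Rotation as R
def ray(c,uv,z):
    f=192/np.tan(np.radians(c['fov_y'])/2); E=np.array(c['extrinsics'])
    uv=np.atleast_2d(np.asarray(uv,float))
    d=np.c_[(uv[:,0]-c['cx'])/f,-(uv[:,1]-c['cy'])/f,-np.ones(len(uv))]@E[:3,:3].T
    o=E[:3,3]; return o+d*((z-o[2])/d[:,2])[:,None]
def proj(c,p):
    f=192/np.tan(np.radians(c['fov_y'])/2); E=np.array(c['extrinsics'])
    q=(np.atleast_2d(p)-E[:3,3])@E[:3,:3]
    return np.c_[c['cx']+f*q[:,0]/-q[:,2],c['cy']-f*q[:,1]/-q[:,2]]
def snap(n,name):
    c=env.calibration(n);im=env.read_camera(n)[...,::-1].copy();cv2.imwrite(f"pics/{name}.png",im);return c,im
def yaw():
    # tool y (closing) direction in world, and tcp
    s=env.read_state();M=R.from_quat(s['orientation']).as_matrix()
    return s['tcp_pos'],M,s
def go(p,closing=None):
    "print tool-frame shift (mm) from now to TCP target p, and turn about tool z to put closing axis along world angle (deg)"
    t,M,s=yaw();print('tcp',t.round(4),'shift',(M.T@(np.array(p)-t)*1000).round(1),'closing',round(np.degrees(np.arctan2(M[1,1],M[0,1])),2),'tilt',(M[:2,2]*57.3).round(2),'w',round(s['width'],4),'clk',s['clock'])
    if closing is not None:
        a=np.degrees(np.arctan2(M[1,1],M[0,1]));d=(a-closing+90)%180-90;print('turn z',round(d,2),'joint6',np.degrees(s['joints'][5]).round(1))
E
python3 - <<'E'
from h import *
c=env.calibration("top");im=cv2.imread("pics/top0.png");h=cv2.cvtColor(im,cv2.COLOR_BGR2HSV)
m=cv2.inRange(h,(5,130,70),(22,255,255));m[:, :150]=0;m[:140]=0;m[230:]=0
m=cv2.morphologyEx(m,cv2.MORPH_CLOSE,np.ones((5,5)))
for k in cv2.findContours(m,cv2.RETR_EXTERNAL,cv2.CHAIN_APPROX_NONE)[0]:
    if cv2.contourArea(k)<40: continue
    w=ray(c,k[:,0],.014)[:,:2].astype(np.float32);(ctr,wh,a)=cv2.minAreaRect(w*1000)
    print('hold',np.round(ctr),np.round(wh),round(a,1),k[:,0].mean(0).round())
for n,uv,z in[('timer',(124,207),.02),('brush',(167,196),.01),('dist',(218,219),.038),('lev',(255,214),.068),('tamper',(295,213),.1),('jig',(348,212),.045)]:
    print(n,ray(c,uv,z).round(3))
E
```

```text
hold [584. -27.] [76. 76.] 44.4 [251. 163.]
hold [592. 113.] [102.  97.] 83.5 [210. 162.]
hold [ 596. -190.] [93. 94.] 44.0 [299. 159.]
hold [ 583. -339.] [ 70. 162.] 85.9 [342. 165.]
timer [[0.44 0.4  0.02]]
brush [[0.476 0.259 0.01 ]]
dist [[0.395 0.085 0.038]]
lev [[ 0.408 -0.036  0.068]]
tamper [[ 0.408 -0.161  0.1  ]]
jig [[ 0.411 -0.345  0.045]]
```

```bash
python3 - <<'E'
import cv2
im=cv2.imread("pics/top0.png")[130:240,100:400];cv2.imwrite("pics/topc.png",cv2.resize(im,None,fx=2.6,fy=2.6,interpolation=cv2.INTER_CUBIC))
E
```

```text
(no output)
```

View pics/topc.png

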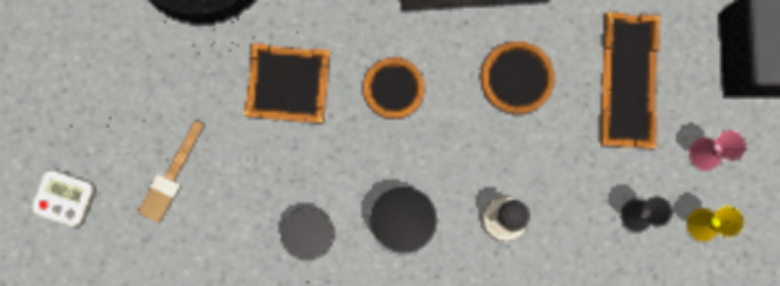

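View pics/wrist0.png

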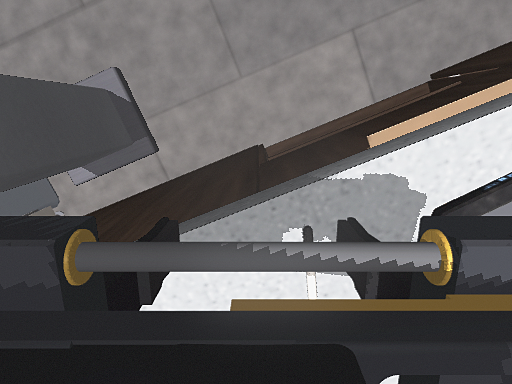

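The crop confirms the layout. The black jigger's base is at crop (634,215) and its top at (657,211); the pink one at (705,155) and the yellow one at (700,225) are the wrong colours. The wrist view is blocked by the gripper in its lower half, so anything inspected must sit under the camera. Next I measure object centres and angles more precisely.

```bash
python3 - <<'E'
from h import *
c=env.calibration("top");im=cv2.imread("pics/top0.png");h=cv2.cvtColor(im,cv2.COLOR_BGR2HSV)
def rect(m,roi,z,n):
    x0,y0,x1,y1=roi;M=np.zeros_like(m);M[y0:y1,x0:x1]=m[y0:y1,x0:x1]
    M=cv2.morphologyEx(M,cv2.MORPH_CLOSE,np.ones((3,3)))
    k=max(cv2.findContours(M,cv2.RETR_EXTERNAL,cv2.CHAIN_APPROX_NONE)[0],key=cv2.contourArea)
    w=ray(c,k[:,0],z)[:,:2].astype(np.float32)*1000;r=cv2.minAreaRect(w)
    f=np.zeros_like(M);cv2.drawContours(f,[k],-1,1,-1);p=np.argwhere(f)[:,::-1];W=ray(c,p,z)[:,:2]*1000
    e=np.linalg.eigh(np.cov(W.T))[1][:,1]
    print(n,'rect',np.round(r[0],1),np.round(r[1],1),round(r[2],1),'centroid',W.mean(0).round(1),'axis',round(np.degrees(np.arctan2(e[1],e[0])),1))
white=cv2.inRange(h,(0,0,200),(180,60,255));print(h[207,118],h[213,165],h[195,169],h[150,150])
rect(white,(105,188,145,225),.02,'timer')
wood=cv2.inRange(h,(5,70,60),(25,255,255));wh=wood|white
rect(wh,(145,170,185,222),.008,'brush');rect(wood,(145,170,185,204),.008,'handle')
rect(wood,(190,142,230,182),.014,'ttray');rect(wood,(236,150,266,178),.014,'jdish');rect(wood,(282,143,316,177),.014,'tdish');rect(wood,(328,130,358,192),.014,'btray')
dark=cv2.inRange(h,(0,0,0),(180,255,70))
for n,uv,z in[('tamperfoot',(100+504/2.6,130+218/2.6),.03),('knob',(100+513/2.6,130+214/2.6),.1),('jigtop',(100+657/2.6,130+211/2.6),.09),('jigbase',(100+634/2.6,130+215/2.6),0.004),('pinkbase',(100+705/2.6,130+155/2.6),0.004),('yelbase',(100+700/2.6,130+225/2.6),.004),('box',(380,145),.1),('dist',(100+307/2.6,130+231/2.6),.038),('tin',(100+403/2.6,130+218/2.6),.068)]:
    print(n,ray(c,uv,z).round(3)[0])
go((.236,.579,.4))
E
```

```text
[  2  33 222] [ 40   4 175] [ 18  45 143] [ 42   8 170]
timer rect [443.4 402.3] [64.  58.5] 70.8 centroid [443.9 402.2] axis 75.5
brush rect [481.  263.4] [ 32.  140.5] 63.8 centroid [466.7 268.8] axis 152.1
handle rect [505.3 248.1] [13.8 83.3] 63.9 centroid [505.4 248.1] axis 152.4
ttray rect [591.2 113.1] [104.8  98.1] 84.4 centroid [591.1 112.8] axis 83.2
jdish rect [583.6 -26.7] [80.4 80.7] 44.4 centroid [583.8 -26.8] axis 62.2
tdish rect [ 595.6 -192. ] [96.9 94.3] 89.3 centroid [ 596. -191.] axis 105.8
btray rect [ 591.1 -340.1] [ 75.1 180.6] 85.9 centroid [ 589.6 -340.2] axis 175.5
tamperfoot [ 0.408 -0.167  0.03 ]
knob [ 0.41  -0.168  0.1  ]
jigtop [ 0.411 -0.347  0.09 ]
jigbase [ 0.411 -0.342  0.004]
pinkbase [ 0.489 -0.44   0.004]
yelbase [ 0.396 -0.429  0.004]
box [ 0.623 -0.442  0.1  ]
dist [0.395 0.085 0.038]
tin [ 0.408 -0.036  0.068]
tcp [0.2357 0.5786 0.4039] shift [-0.2  0.5  3.9] closing 67.84 tilt [-0.04 -0.07] w 0.0868 clk 0.15
```

```bash
python3 -m creep '[[[-15,-5,5,0,0,0,1],[-25,-8,12,0,0,0,1],[-30,-10,15,0,0,0,1],[-30,-10,15,0,0,0,1],[-30,-10,15,0,0,0,1],[-30,-10,15,0,0,0,1],[-30,-10,15,0,0,0,1],[-30,-10,15,0,0,0,1],[-24,-7,15,0,0,0,1],[-15,-5,12,0,0,0,1],[0,0,0,0,0,-1.5,1],[0,0,0,0,0,-1.5,1],[0,0,0,0,0,0,1]]]'; python3 - <<'E'
from h import *
go((.4434,.4023,.185),70.8)
c,im=snap("wrist","w1")
E
```

```text
clock: 1.45
tcp_pos: [0.4431, 0.4031, 0.2715]
orientation: [0.165, 0.986, 0.0, 0.0]
force: [-0.3, 0.5, 1.0]
width: 0.087
finger_force: 0.0
tcp [0.4431 0.4031 0.2715] shift [-0.5 -0.8 86.5] closing 70.96 tilt [0.04 0.05] w 0.087 clk 1.45
turn z 0.16 joint6 -36.2
```

View pics/w1.png

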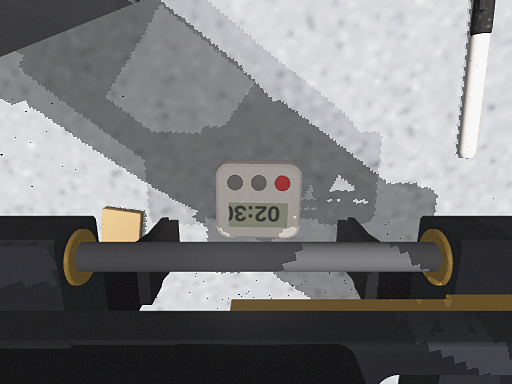

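The timer at (259,200) is centred between the fingers and square to them. I descend and grip.

```bash
python3 -m creep '[[[0,-1,15,0,0,0,1],[0,0,20,0,0,0,1],[0,0,20,0,0,0,1],[0,0,18,0,0,0,1],[0,0,12,0,0,0,1],[0,0,0,0,0,0,1],[0,0,0,0,0,0,-1],[0,0,0,0,0,0,-1],[0,0,0,0,0,0,-1],[0,0,0,0,0,0,-1],[0,0,0,0,0,0,-1],[0,0,-5,0,0,0,-1],[0,0,-15,0,0,0,-1],[0,0,-20,0,0,0,-1],[0,0,-10,0,0,0,-1],[0,0,0,0,0,0,-1]]]'; python3 - <<'E'
from h import *
go((.5912,.1131,.24),84.4)
E
```

```text
clock: 3.1
tcp_pos: [0.4442, 0.4021, 0.2386]
orientation: [0.166, 0.986, 0.002, 0.002]
force: [0.2, 0.6, 0.0]
width: 0.0657
finger_force: 29.8
tcp [0.4442 0.4021 0.2386] shift [-233.8 -224.7   -1.6] closing 70.84 tilt [0.23 0.16] w 0.0657 clk 3.1
turn z -13.56 joint6 -36.2
```

```bash
python3 -m creep '[[[-14,-13,0,0,0,0,-1],[-24,-23,0,0,0,0,-1],[-30,-29,0,0,0,0,-1],[-30,-29,0,0,0,0,-1],[-30,-29,0,0,0,0,-1],[-30,-29,0,0,0,0,-1],[-30,-29,0,0,0,0,-1],[-22,-21,0,0,0,0,-1],[-14,-13,0,0,0,0,-1],[-10,-10,0,0,0,0,-1],[0,0,0,0,0,-4,-1],[0,0,0,0,0,-5,-1],[0,0,0,0,0,-4.5,-1],[0,0,0,0,0,0,-1]]]'; python3 - <<'E'
from h import *
go((.5912,.1131,.194),84.4)
c,im=snap("wrist","w2")
E
```

```text
clock: 4.5
tcp_pos: [0.59, 0.1129, 0.2353]
orientation: [0.049, 0.999, 0.0, -0.0]
force: [-0.5, -0.1, -0.5]
width: 0.0658
finger_force: 29.8
tcp [0.59   0.1129 0.2353] shift [-1.2  0.3 41.3] closing 84.44 tilt [-0.05  0.01] w 0.0658 clk 4.5
turn z 0.04 joint6 -81.1
```

View pics/w2.png

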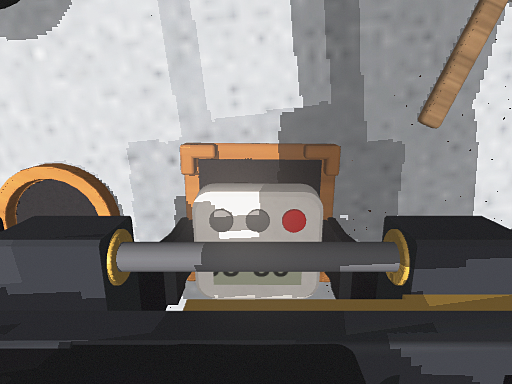

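The tray spans 181–340 and the timer 193–323, so both are centred and square. I lower, release and lift.

```bash
python3 -m creep '[[[-1,0,12,0,0,0,-1],[0,0,15,0,0,0,-1],[0,0,10,0,0,0,-1],[0,0,4.5,0,0,0,-1],[0,0,0,0,0,0,-1],[0,0,0,0,0,0,1],[0,0,0,0,0,0,1],[0,0,0,0,0,0,1],[0,0,0,0,0,0,1],[0,0,-10,0,0,0,1],[0,0,-25,0,0,0,1],[0,0,-35,0,0,0,1],[0,0,-20,0,0,0,1],[0,0,0,0,0,0,1]]]'; python3 - <<'E'
from h import *
# brush grip point: rect centre (481,263.4) +3mm along handle dir (152-180 deg)
a=np.radians(-27);p=np.array([.481,.2634])+.004*np.array([np.cos(a),np.sin(a)]);print(p)
go((*p,.185),63)
E
```

```text
clock: 5.95
tcp_pos: [0.5931, 0.1122, 0.2893]
orientation: [0.049, 0.999, 0.0, 0.004]
force: [1.0, 0.1, 0.5]
width: 0.0871
finger_force: 0.0
[0.48456403 0.26158404]
tcp [0.5931 0.1122 0.2893] shift [123.6 137.9 103.5] closing 84.34 tilt [0.47 0.03] w 0.0871 clk 5.95
turn z 21.34 joint6 -81.1
```

```bash
python3 -m creep '[[[10,12,0,0,0,0,0.2],[20,22,0,0,0,0,0.2],[26,29,0,0,0,0,0.2],[26,29,0,0,0,0,0.2],[22,24,5,0,0,0,0.2],[14,15,5,0,0,0,0.2],[6,7,5,0,0,0,0.2],[0,0,0,0,0,7,0.2],[0,0,0,0,0,7,0.2],[0,0,0,0,0,7.3,0.2],[0,0,0,0,0,0,0.2]]]'; python3 - <<'E'
from h import *
go((.4846,.2616,.185),63)
c,im=snap("wrist","w3")
print(proj(c,[(.481,.2634,.01),(.4846,.2616,.01)]).round())
h=cv2.cvtColor(im,cv2.COLOR_BGR2HSV);m=cv2.inRange(h,(5,70,60),(25,255,255));m[215:]=0
for k in cv2.findContours(m,cv2.RETR_EXTERNAL,cv2.CHAIN_APPROX_NONE)[0]:
    if cv2.contourArea(k)>300:
        w=ray(c,k[:,0],.01)[:,:2].astype(np.float32)*1000;print(k[:,0].min(0),k[:,0].max(0),[np.round(t,1) for t in cv2.minAreaRect(w)])
E
```

```text
clock: 7.05
tcp_pos: [0.4811, 0.2613, 0.268]
orientation: [0.234, 0.972, -0.001, -0.001]
force: [-0.2, 0.2, 0.3]
width: 0.0523
finger_force: 0.0
tcp [0.4811 0.2613 0.268 ] shift [-3.1  1.9 83. ] closing 62.96 tilt [-0.11 -0.05] w 0.0523 clk 7.05
turn z -0.04 joint6 -42.7
[[261. 197.]
 [261. 202.]]
[250 181] [267 214] [array([480.4, 261.5]), array([13.3, 27. ]), np.float64(62.7)]
[239 105] [280 155] [array([434.3, 285.9]), array([30.8, 36.6]), np.float64(62.2)]
```

View pics/w3.png

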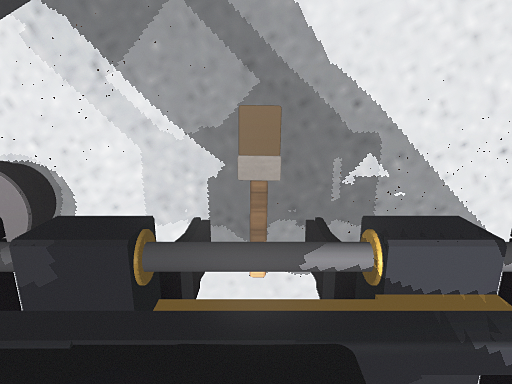

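The handle at column 259 is midway between the fingers (205–312) and the heel of the head is at row 181, so the TCP is over the brush's middle. I descend and grip 4 mm toward the handle.

```bash
python3 -m creep '[[[-4,0,15,0,0,0,0.2],[0,0,22,0,0,0,0.2],[0,0,22,0,0,0,0.2],[0,0,16,0,0,0,0.2],[0,0,8,0,0,0,0.2],[0,0,0,0,0,0,0],[0,0,0,0,0,0,-1],[0,0,0,0,0,0,-1],[0,0,0,0,0,0,-1],[0,0,0,0,0,0,-1],[0,0,0,0,0,0,-1],[0,0,-5,0,0,0,-1],[0,0,-20,0,0,0,-1],[0,0,-30,0,0,0,-1],[0,0,-35,0,0,0,-1],[0,0,-30,0,0,0,-1],[0,0,-15,0,0,0,-1],[0,0,0,0,0,0,-1]]]'; python3 - <<'E'
from h import *
go((.591+.004,-.340,.31),85.9)
E
```

```text
clock: 8.9
tcp_pos: [0.486, 0.2601, 0.324]
orientation: [0.233, 0.972, 0.001, 0.002]
force: [0.3, 0.3, 0.3]
width: 0.0135
finger_force: 30.0
tcp [0.486  0.2601 0.324 ] shift [-369.1 -485.6   13.4] closing 63.04 tilt [0.28 0.1 ] w 0.0135 clk 8.9
turn z -22.86 joint6 -43.1
```

```bash
python3 -m creep '[[[-10,-13,0,0,0,0,-1],[-18,-24,0,0,0,0,-1],[-26,-34,0,0,0,0,-1],[-30,-40,0,0,0,0,-1],[-30,-40,0,0,0,0,-1],[-30,-40,0,0,0,0,-1],[-30,-40,0,0,0,0,-1],[-30,-40,0,0,0,0,-1],[-30,-40,0,0,0,0,-1],[-30,-40,0,0,0,0,-1],[-30,-40,0,0,0,0,-1],[-30,-40,0,0,0,0,-1],[-26,-34,0,0,0,0,-1],[-18,-21,0,0,0,0,-1],[-10,-11,0,0,0,0,-1],[0,0,0,0,0,-7,-1],[0,0,0,0,0,-8,-1],[0,0,0,0,0,-7.9,-1],[0,0,0,0,0,0,-1]]]'; python3 - <<'E'
from h import *
go((.595,-.340,.195),85.9)
c,im=snap("wrist","w4")
c,im=snap("side","s4")
cv2.imwrite("pics/s4c.png",cv2.resize(im[190:340,220:490],None,fx=2.6,fy=2.6,interpolation=cv2.INTER_CUBIC))
E
```

```text
clock: 10.8
tcp_pos: [0.5955, -0.3551, 0.318]
orientation: [0.035, 0.999, 0.001, -0.002]
force: [-0.6, -0.5, -0.5]
width: 0.0134
finger_force: 30.0
tcp [ 0.5955 -0.3551  0.318 ] shift [  1.   14.7 123.1] closing 85.97 tilt [-0.23  0.15] w 0.0134 clk 10.8
turn z 0.07 joint6 -123.3
```

View pics/w4.png

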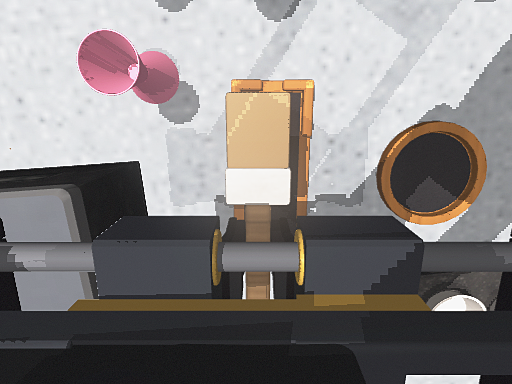

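View pics/s4c.png

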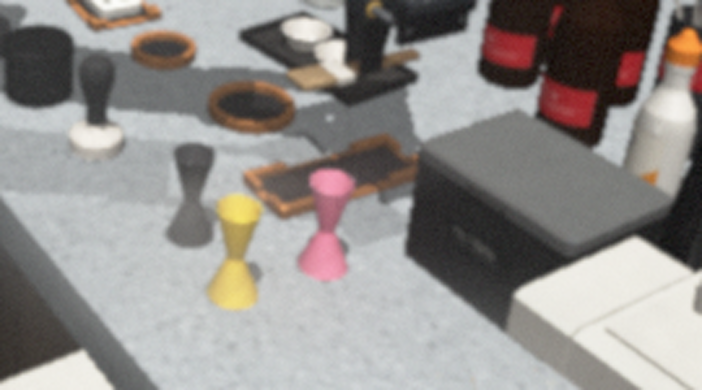

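The wrist view shows the brush held straight over the tray, which spans about 232–313 in columns, while the brush sits at 226–290. It needs about 15 mm in tool +y. The box beside the tray, with its near corner at (138,162), may come close to the gripper body, so I measure it first.

```bash
python3 - <<'E'
from h import *
cw=env.calibration("wrist");cs=env.calibration("side");ct=env.calibration("top")
print('base wrist',ray(cw,[(138,162),(150,240)],0).round(3))
for z in(.06,.08,.1,.12): print(z,'topcorner wrist',ray(cw,(80,187),z).round(3)[0],'side',ray(cs,(383.5,247.7),z).round(3)[0], 'top',ray(ct,[(387,165),(387,130)],z).round(3)[:,:2].tolist())
print('side base',ray(cs,(377,286),0).round(3))
h=cv2.cvtColor(cv2.imread('pics/w4.png'),cv2.COLOR_BGR2HSV);m=cv2.inRange(h,(5,150,60),(22,255,255));m[190:]=0;m[:60]=0
for k in cv2.findContours(m,cv2.RETR_EXTERNAL,cv2.CHAIN_APPROX_NONE)[0]:
    if cv2.contourArea(k)>200: print(k[:,0].min(0),k[:,0].max(0))
print('tray corners',ray(cw,[(232,81),(313,81)],.014).round(4))
E
```

```text
base wrist [[ 0.568 -0.468  0.   ]
 [ 0.648 -0.469  0.   ]]
0.06 topcorner wrist [ 0.576 -0.493  0.06 ] side [ 0.635 -0.414  0.06 ] top [[0.564, -0.478], [0.683, -0.484]]
0.08 topcorner wrist [ 0.572 -0.481  0.08 ] side [ 0.61  -0.435  0.08 ] top [[0.561, -0.469], [0.678, -0.476]]
0.1 topcorner wrist [ 0.568 -0.469  0.1  ] side [ 0.586 -0.457  0.1  ] top [[0.557, -0.461], [0.672, -0.468]]
0.12 topcorner wrist [ 0.564 -0.457  0.12 ] side [ 0.561 -0.478  0.12 ] top [[0.553, -0.453], [0.666, -0.459]]
side base [[ 0.574 -0.466  0.   ]]
[382 121] [486 189]
tray corners [[ 0.502  -0.37    0.014 ]
 [ 0.5071 -0.3005  0.014 ]]
```

```bash
python3 -m creep '[[[0,7,10,0,0,0,-1],[0,7,20,0,0,0,-1],[0,0,25,0,0,0,-1],[0,0,20,0,0,0,-1],[0,0,15,0,0,0,-1],[0,0,0,0,0,0,-1]]]'; python3 - <<'E'
from h import *
go((.5965,-.3413,.192),85.9)
c,im=snap("wrist","w5")
E
```

```text
clock: 11.5
tcp_pos: [0.5966, -0.3395, 0.2275]
orientation: [0.036, 0.999, 0.002, -0.002]
force: [-0.1, -0.5, -0.4]
width: 0.0137
finger_force: 30.0
tcp [ 0.5966 -0.3395  0.2275] shift [-0.2 -2.  35.5] closing 85.89 tilt [-0.27  0.2 ] w 0.0137 clk 11.5
turn z -0.01 joint6 -122.1
```

View pics/w5.png

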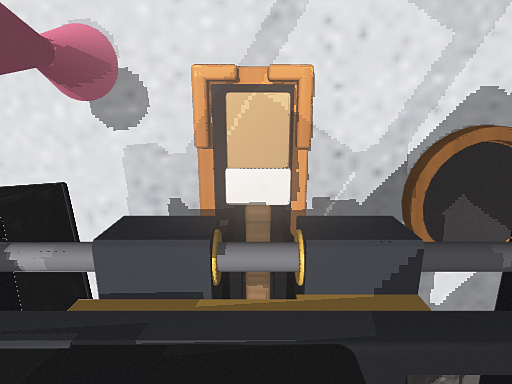

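The brush is aligned in the tray, and the tray centre sits about 3 mm to −y. I shift, lower, release and lift.

```bash
python3 -m creep '[[[0,-2.5,10,0,0,0,-1],[0,0,15,0,0,0,-1],[0,0,7,0,0,0,-1],[0,0,3,0,0,0,-1],[0,0,0,0,0,0,-1],[0,0,0,0,0,0,0],[0,0,0,0,0,0,0],[0,0,0,0,0,0,0],[0,0,0,0,0,0,0],[0,0,-10,0,0,0,0],[0,0,-25,0,0,0,0],[0,0,-40,0,0,0,0],[0,0,-40,0,0,0,0],[0,0,-25,0,0,0,1],[0,0,0,0,0,0,1]]]'; python3 - <<'E'
from h import *
go((.411,-.345,.30),0)
E
```

```text
clock: 13.05
tcp_pos: [0.5989, -0.344, 0.3435]
orientation: [0.035, 0.999, -0.003, 0.004]
force: [0.0, -0.4, -0.2]
width: 0.0527
finger_force: 0.0
tcp [ 0.5989 -0.344   0.3435] shift [187.8 -14.   41.9] closing 85.94 tilt [ 0.49 -0.37] w 0.0527 clk 13.05
turn z 85.94 joint6 -122.4
```

```bash
python3 -m creep '[[[12,-2,0,0,0,0,1],[26,-2,0,0,0,0,1],[36,-3,0,0,0,0,1],[36,-3,0,0,0,0,1],[36,-2,0,0,0,0,1],[26,-2,0,0,0,0,1],[16,0,0,0,0,0,1],[0,0,0,0,0,5,1],[0,0,0,0,0,8.5,1],[0,0,0,0,0,8.5,1],[0,0,0,0,0,8.5,1],[0,0,0,0,0,8.5,1],[0,0,0,0,0,8.5,1],[0,0,0,0,0,8.5,1],[0,0,0,0,0,8.5,1],[0,0,0,0,0,8.5,1],[0,0,0,0,0,8.5,1],[0,0,0,0,0,4.5,1],[0,0,0,0,0,0,1]]]'; python3 - <<'E'
from h import *
go((.411,-.345,.221),0)
c,im=snap("wrist","w6")
h=cv2.cvtColor(im,cv2.COLOR_BGR2HSV)
print('pred base/top',proj(c,[(.411,-.345,0),(.411,-.345,.09)]).round())
E
```

```text
clock: 14.95
tcp_pos: [0.4079, -0.3431, 0.3341]
orientation: [0.708, 0.706, 0.0, -0.002]
force: [0.3, -0.6, 0.1]
width: 0.087
finger_force: 0.0
tcp [ 0.4079 -0.3431  0.3341] shift [ -2.2   3.4 113.1] closing -0.11 tilt [-0.16  0.17] w 0.087 clk 14.95
turn z -0.11 joint6 -48.4
pred base/top [[261. 180.]
 [263. 206.]]
```

View pics/w6.png

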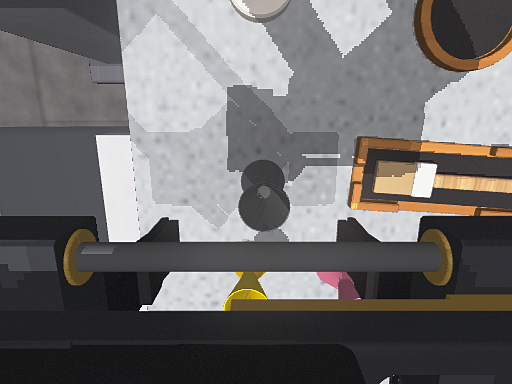

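The black jigger (base about (263,180), top (264,206)) is where predicted and between the fingers. The brush sits inside its tray. I descend to the jigger's upper half.

```bash
python3 -m creep '[[[-2,3,10,0,0,0,1],[0,0,22,0,0,0,1],[0,0,30,0,0,0,1],[0,0,28,0,0,0,1],[0,0,17,0,0,0,1],[0,0,6,0,0,0,1],[0,0,0,0,0,0,1],[0,0,0,0,0,0,-1],[0,0,0,0,0,0,-1],[0,0,0,0,0,0,-1],[0,0,0,0,0,0,-1],[0,0,0,0,0,0,-1],[0,0,0,0,0,0,-1]]]'; python3 - <<'E'
from h import *
go((.5838,-.0267,.3),0)
E
```

```text
clock: 16.3
tcp_pos: [0.4121, -0.3458, 0.2234]
orientation: [0.707, 0.707, -0.0, 0.0]
force: [0.0, -0.4, -1.0]
width: 0.0469
finger_force: 0.0
tcp [ 0.4121 -0.3458  0.2234] shift [319.3 171.4 -76.6] closing -0.06 tilt [ 0.01 -0.02] w 0.0469 clk 16.3
turn z -0.06 joint6 -48.3
```

```bash
python3 -m creep '[[[0,0,0,0,0,0,-1],[0,0,0,0,0,0,-1],[0,0,-8,0,0,0,-1],[0,0,-20,0,0,0,-1],[0,0,-35,0,0,0,-1],[0,0,-35,0,0,0,-1],[0,0,-15,0,0,0,-1],[0,0,-5,0,0,0,-1],[0,0,0,0,0,0,-1]]]'; python3 - <<'E'
from h import *
go((.5838,-.0267,.33),0);print(env.read_state()['finger_force'])
E
```

```text
clock: 17.2
tcp_pos: [0.412, -0.3457, 0.341]
orientation: [0.707, 0.707, -0.0, 0.0]
force: [-0.1, 0.1, -1.4]
width: 0.0405
finger_force: 30.0
tcp [ 0.412  -0.3457  0.341 ] shift [319.2 171.5  11. ] closing -0.06 tilt [ 0.01 -0.01] w 0.0405 clk 17.2
turn z -0.06 joint6 -48.3
29.97024177620915
```

```bash
python3 -m creep '[[[12,6,0,0,0,0,-1],[24,13,0,0,0,0,-1],[34,18,0,0,0,0,-1],[38,20,0,0,0,0,-1],[38,20,0,0,0,0,-1],[38,20,0,0,0,0,-1],[38,20,0,0,0,0,-1],[38,20,0,0,0,0,-1],[30,17,0,0,0,0,-1],[19,11,0,0,0,0,-1],[9,6,0,0,0,0,-1],[0,0,0,0,0,0,-1],[0,0,0,0,0,0,-1]]]'; python3 - <<'E'
from h import *
go((.5838,-.0267,.231),0);print(env.read_state()['finger_force'])
c,im=snap("wrist","w7")
c,im=snap("side","s7");cv2.imwrite("pics/s7c.png",cv2.resize(im[120:300,200:360],None,fx=3.3,fy=3.3,interpolation=cv2.INTER_CUBIC))
a=np.full((594,512,3),0,np.uint8);b=cv2.imread("pics/w7.png");d=cv2.imread("pics/s7c.png")[:,:512];d=cv2.resize(d,(286,330));o=np.zeros((384,798,3),np.uint8);o[:,:512]=b;o[:330,512:]=d;cv2.imwrite("pics/m7.png",o)
E
```

```text
clock: 18.5
tcp_pos: [0.5829, -0.0282, 0.3402]
orientation: [0.707, 0.707, -0.001, -0.001]
force: [0.5, -0.4, -0.3]
width: 0.0405
finger_force: 30.0
tcp [ 0.5829 -0.0282  0.3402] shift [  1.5   1.1 109.2] closing -0.06 tilt [-0.12 -0.01] w 0.0405 clk 18.5
turn z -0.06 joint6 -10.4
29.970443209604127
```

View pics/m7.png

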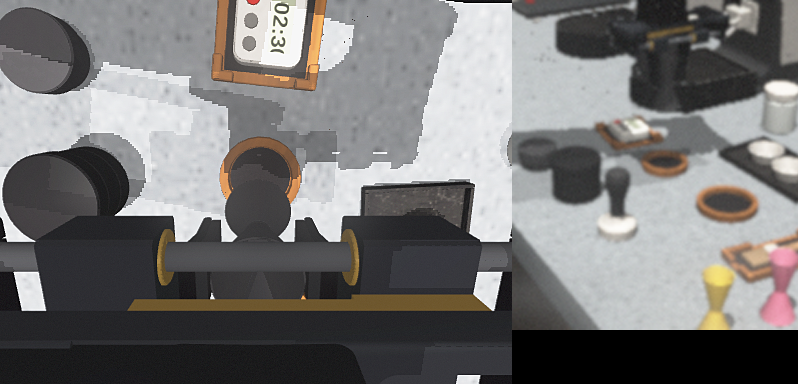

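```bash
python3 - <<'E'
from h import *
c=env.calibration("wrist");t,M,s=yaw();zb=t[2]-.2234
for dx in(-.02,-.01,0,.01,.02):
    p=t+M[:,0]*dx; P=proj(c,[(p[0],p[1],zb),(p[0],p[1],zb+.09)]).round(1)
    e=proj(c,[tuple(np.array([p[0],p[1],zb])+M[:,0]*.0225)])[0].round(1)
    l=proj(c,[tuple(np.array([p[0],p[1],zb])+M[:,1]*k) for k in(.0225,-.0225)])[:,0].round(1)
    print(dx,P.tolist(),'far edge of base',e,'sides',l)
im=cv2.imread("pics/w7.png");g=cv2.cvtColor(im,cv2.COLOR_BGR2GRAY);print(g[160:240:3,258].tolist())
cv2.imwrite("pics/w7c.png",cv2.resize(im[120:310,180:340],None,fx=3,fy=3,interpolation=cv2.INTER_CUBIC))
E
```

```text
-0.02 [[257.8, 238.9], [257.9, 324.4]] far edge of base [257.8 208. ] sides [290.1 225.5]
-0.01 [[257.8, 225.4], [257.9, 303.4]] far edge of base [257.9 193.8] sides [290.5 225.1]
0 [[257.8, 211.5], [257.9, 281.6]] far edge of base [257.9 179.2] sides [290.9 224.8]
0.01 [[257.9, 197.4], [258.0, 258.9]] far edge of base [257.9 164.3] sides [291.3 224.4]
0.02 [[257.9, 182.9], [258.0, 235.3]] far edge of base [257.9 149. ] sides [291.7 224. ]
[55, 55, 72, 69, 71, 71, 68, 66, 65, 64, 67, 64, 66, 66, 66, 65, 68, 65, 63, 64, 68, 55, 56, 57, 56, 57, 68]
```

View pics/w7c.png

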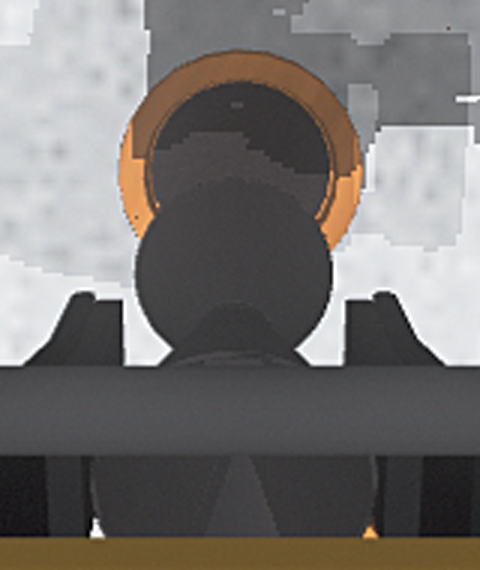

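The base disc (columns 225–291, far edge at row 180) matches the prediction for an upright, centred grasp, and the dish is under it. I lower it.

```bash
python3 - <<'E'
from h import *
c=env.calibration("wrist");print(proj(c,[(.5838,-.0267+.041,.014),(.5838-.041,-.0267,.014),(.5838+.041,-.0267,.014)]).round(1),'seen top 136.7, 219.3, 300')
E
python3 -m creep '[[[1.5,1.5,12,0,0,0,-1],[0,0,25,0,0,0,-1],[0,0,30,0,0,0,-1],[0,0,22,0,0,0,-1],[0,0,12,0,0,0,-1],[0,0,6,0,0,0,-1],[0,0,0,0,0,0,-1]]]'; python3 - <<'E'
from h import *
go((.5838,-.0267,.231),0)
E
```

```text
[[258.7 135.3]
 [217.6 176.9]
 [299.8 176.9]] seen top 136.7, 219.3, 300
clock: 19.3
tcp_pos: [0.5847, -0.0268, 0.2337]
orientation: [0.708, 0.707, -0.0, -0.0]
force: [0.7, -0.0, -0.4]
width: 0.0404
finger_force: 30.0
tcp [ 0.5847 -0.0268  0.2337] shift [ 0.1 -0.9  2.7] closing -0.1 tilt [-0.05  0.01] w 0.0404 clk 19.3
turn z -0.1 joint6 -10.2
```

```bash
python3 -m creep '[[[0,0,3,0,0,0,-1],[0,0,0,0,0,0,-1],[0,0,0,0,0,0,-1],[0,0,0,0,0,0,0.2],[0,0,0,0,0,0,0.6],[0,0,0,0,0,0,1],[0,0,0,0,0,0,1],[0,0,0,0,0,0,1],[0,0,-8,0,0,0,1],[0,0,-20,0,0,0,1],[0,0,-35,0,0,0,1],[0,0,-35,0,0,0,1],[0,0,-20,0,0,0,1],[0,0,-7,0,0,0,1],[0,0,0,0,0,0,1]]]'; python3 - <<'E'
from h import *
go((.409,-.1675,.33),0)
E
```

```text
clock: 20.8
tcp_pos: [0.5852, -0.0265, 0.3576]
orientation: [0.707, 0.707, 0.001, 0.001]
force: [0.4, 0.1, -0.5]
width: 0.0865
finger_force: 0.0
tcp [ 0.5852 -0.0265  0.3576] shift [-141.2 -176.1   27.2] closing -0.06 tilt [ 0.14 -0.03] w 0.0865 clk 20.8
turn z -0.06 joint6 -10.2
```

```bash
python3 -m creep '[[[-8,-10,0,0,0,0,1],[-18,-22,0,0,0,0,1],[-27,-34,0,0,0,0,1],[-27,-34,0,0,0,0,1],[-27,-34,0,0,0,0,1],[-20,-25,0,0,0,0,1],[-10,-12,0,0,0,0,1],[-4,-5,0,0,0,0,1],[0,0,0,0,0,0,1]]]'; python3 - <<'E'
from h import *
go((.409,-.1675,.247),0)
c,im=snap("wrist","w8")
print('foot top,knob top',proj(c,[(.409,-.1675,.03),(.409,-.1675,.106)]).round())
E
```

```text
clock: 21.7
tcp_pos: [0.4078, -0.1675, 0.355]
orientation: [0.708, 0.706, -0.0, -0.001]
force: [-0.6, -0.8, 0.0]
width: 0.087
finger_force: 0.0
tcp [ 0.4078 -0.1675  0.355 ] shift [-1.00e-01  1.40e+00  1.08e+02] closing -0.16 tilt [-0.1   0.06] w 0.087 clk 21.7
turn z -0.16 joint6 -32.4
foot top,knob top [[259. 180.]
 [260. 201.]]
```

View pics/w8.png

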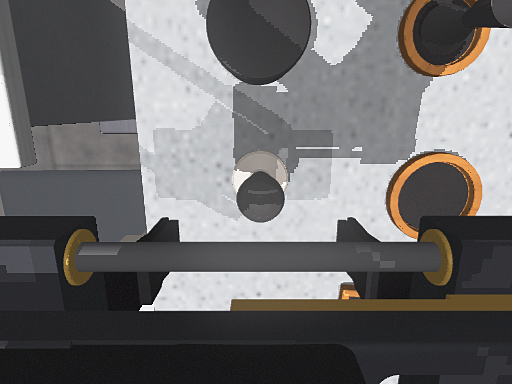

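The tamper's foot (261,178) and knob (260,198) match the prediction, and the jigger stands in its dish at (440,35). I descend and grip the knob.

```bash
python3 -m creep '[[[0,1.5,12,0,0,0,1],[0,0,25,0,0,0,1],[0,0,30,0,0,0,1],[0,0,24,0,0,0,1],[0,0,12,0,0,0,1],[0,0,5,0,0,0,1],[0,0,0,0,0,0,1],[0,0,0,0,0,0,-1],[0,0,0,0,0,0,-1],[0,0,0,0,0,0,-1],[0,0,0,0,0,0,-1],[0,0,0,0,0,0,-1],[0,0,0,0,0,0,-1],[0,0,0,0,0,0,-1],[0,0,0,0,0,0,-1],[0,0,0,0,0,0,-1]]]'; python3 - <<'E'
from h import *
go((.409,-.1675,.247),0);print(env.read_state()['finger_force'])
E
```

```text
clock: 23.35
tcp_pos: [0.4102, -0.1673, 0.2483]
orientation: [0.707, 0.707, -0.0, -0.0]
force: [-1.5, 1.1, 1.4]
width: 0.0363
finger_force: 29.7
tcp [ 0.4102 -0.1673  0.2483] shift [-0.2 -1.2  1.3] closing -0.06 tilt [-0.02  0.  ] w 0.0363 clk 23.35
turn z -0.06 joint6 -32.3
29.653202027402585
```

```bash
python3 -m creep '[[[0,0,-3,0,0,0,-1],[0,0,-8,0,0,0,-1],[0,0,-14,0,0,0,-1],[0,0,-15,0,0,0,-1],[0,0,-10,0,0,0,-1],[0,0,0,0,0,0,-1],[0,0,0,0,0,0,-1]]]'; python3 - <<'E'
from h import *
go((.5957,-.1915,.30),0);print(env.read_state()['finger_force'])
E
```

```text
clock: 24.05
tcp_pos: [0.4101, -0.1672, 0.2981]
orientation: [0.707, 0.707, 0.0, 0.0]
force: [-0.4, -0.5, -4.3]
width: 0.036
finger_force: 30.0
tcp [ 0.4101 -0.1672  0.2981] shift [-24.1 185.6  -1.9] closing -0.06 tilt [0. 0.] w 0.036 clk 24.05
turn z -0.06 joint6 -32.3
30.047955832706066
```

```bash
python3 -m creep '[[[-1,6,0,0,0,0,-1],[-2,14,0,0,0,0,-1],[-3,21,0,0,0,0,-1],[-4,26,0,0,0,0,-1],[-4,28,0,0,0,0,-1],[-4,28,0,0,0,0,-1],[-3,26,0,0,0,0,-1],[-2,20,0,0,0,0,-1],[-1,12,0,0,0,0,-1],[0,4,0,0,0,0,-1],[0,0,0,0,0,0,-1],[0,0,0,0,0,0,-1]]]'; python3 - <<'E'
from h import *
go((.5957,-.1915,.2565),0);print(env.read_state()['finger_force'])
c,im=snap("wrist","w9")
print('dish far/left/right',proj(c,[(.5957,-.1915+.049,.014),(.5957-.049,-.1915,.014),(.5957+.049,-.1915,.014)]).round(1))
t,M,s=yaw();b=np.array([t[0],t[1],t[2]-.2483]);print('foot far,l,r',proj(c,[b+M[:,0]*.029,b-M[:,1]*.029,b+M[:,1]*.029]).round(1))
E
```

```text
clock: 25.25
tcp_pos: [0.5947, -0.1913, 0.2973]
orientation: [0.707, 0.707, -0.0, -0.001]
force: [-0.3, 0.2, -4.4]
width: 0.0359
finger_force: 30.0
tcp [ 0.5947 -0.1913  0.2973] shift [-0.2  1.1 40.8] closing -0.06 tilt [-0.1   0.04] w 0.0359 clk 25.25
turn z -0.06 joint6 -25.0
30.045225055800984
dish far/left/right [[259.3 132.9]
 [202.6 190.3]
 [315.9 190.4]]
foot far,l,r [[258.  163.7]
 [219.6 201.6]
 [296.3 201.7]]
```

View pics/w9.png

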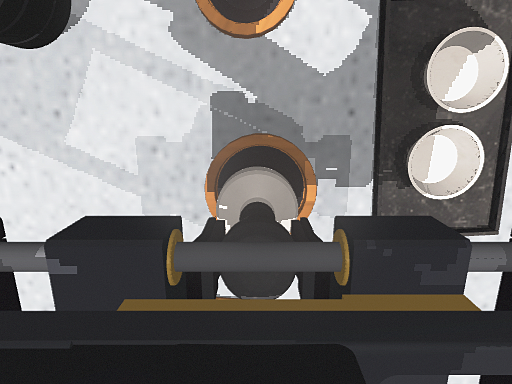

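The foot sits inside the dish outline (dish 206–318, foot 217–298), with the dish about 2 mm to +x. I lower, release and lift.

```bash
python3 -m creep '[[[0,2,8,0,0,0,-1],[0,0,14,0,0,0,-1],[0,0,10,0,0,0,-1],[0,0,6,0,0,0,-1],[0,0,4,0,0,0,-1],[0,0,0,0,0,0,-1],[0,0,0,0,0,0,-1],[0,0,0,0,0,0,0.1],[0,0,0,0,0,0,0.6],[0,0,0,0,0,0,1],[0,0,0,0,0,0,1],[0,0,0,0,0,0,1],[0,0,-8,0,0,0,1],[0,0,-20,0,0,0,1],[0,0,-30,0,0,0,1],[0,0,-30,0,0,0,1],[0,0,-30,0,0,0,1],[0,0,-15,0,0,0,1],[0,0,0,0,0,0,1]]]'
python3 -m creep '[[[-20,-20,0,0,0,0,1],[-25,-35,0,0,0,0,1],[-25,-40,0,0,0,0,1],[-25,-40,0,0,0,0,1],[-25,-40,0,0,0,0,1],[-25,-20,0,0,0,0,1],[0,0,0,0,0,0,1],[0,0,0,0,0,0,1],[0,0,0,0,0,0,1]]]'
python3 - <<'E'
from h import *
c,im=snap("top","t9");s,_=None,None
_,si=snap("side","s9")
a=cv2.resize(im[130:240,180:380],None,fx=3.2,fy=3.2,interpolation=cv2.INTER_CUBIC)
b=cv2.resize(si[150:270,180:400],(640,349),interpolation=cv2.INTER_CUBIC)
o=np.vstack([cv2.resize(a,(540,297)),cv2.resize(b,(540,295))]);cv2.imwrite("pics/f9.png",o)
E
```

```text
clock: 27.2
tcp_pos: [0.5979, -0.1918, 0.3927]
orientation: [0.707, 0.707, 0.001, 0.003]
force: [-0.1, -0.4, -0.3]
width: 0.0868
finger_force: 0.0
clock: 28.1
tcp_pos: [0.4025, -0.3356, 0.3882]
orientation: [0.707, 0.707, 0.0, -0.001]
force: [-0.1, -0.9, -0.1]
width: 0.0874
finger_force: 0.0
```

View pics/f9.png

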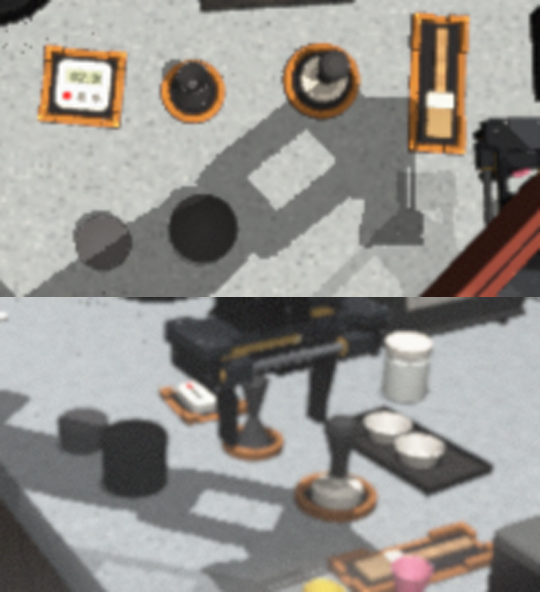

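The final views show all four items upright or flat and centred in their holders. The distribution tool and levelling tin are where they started, and the gripper is clear.

```bash
python3 -c "
from station import env
print(env.sign_off())"
```

```text
the job is handed in; nothing more can be done
None
```

The job is handed in at about 28 s of robot time: the last pictures show tamper, jigger, brush and timer seated in their holders and the distribution tool and levelling tin where they stood; the sign-off returned no verdict.

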